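Touch off a three-legged casting with the touch probe

ROBOT

A 6-joint arm with a two-finger parallel gripper is mounted at the origin on a cart in front of the work surface, level with it; the furniture and walls round the work are solid. World frame = base frame: x ahead of the robot, y to its left, z up, the work surface at z = 0. Lengths are in m, angles in rad, forces in N, time in s.
With the tool pointing down it reaches from about 0.375 to 0.975 m from the base axis. Payload 3.8 kg.
Tool frame: the origin (TCP) lies at the very end of the fingers, on their centre line; the grasp point (between the pads) lies 19 mm behind it; z points along the fingers, x is the direction in which the jaws open and shut, and the axes are right-handed (so a half turn about z gives the same grasp; the last joint's range is limited). The gripper opens to 85 mm and grips with 20 to 120 N. Pads are 22 mm wide; open, the fingers measure 114 mm over their backs; the gripper's body (76 mm by 85 mm) begins 54 mm behind the grasp point. The pads swing forward as they close: fully open they stand 13 mm farther back than shut.
Start: joints at [-1.369, 0.264, 1.604, -0, 1.274, -0.037], TCP at [0.16, -0.656, 0.231] pointing down, gripper open.
Joint ranges: [-2.63, 2.63], [-0.94, 2.18], [0.31, 2.57], [-1.31, 4.45], [0, 2.66], [-2.55, 2.55]. Speed limits (rad/s): [2.57, 2.57, 3.14, 3.14, 3.14, 3.14].

INTERFACE

Orientations are given as a rotation vector (axis times angle).
In Python, from workcell import bot gives the robot as it stands.
- The arm moves only by the tool carry_out, never from a script. Its argument "deltas" is a list of rows, each an object with "delta_pos": the shift along the tool's x, y, z in m, a list of three; "dr": the turn, a rotation vector about the tool's x, y, z in rad, a list of three. A call has 1 to 10 rows; each row shifts and turns the commanded pose from where the row before left it, along the tool's axes as they then stand; what a row does not reach is not made up. A row lasts 1/8 s, in which the tool goes at most 62.5 mm and 10.7 degrees, less where a joint would pass 70% of its speed; a pose out of reach is approached as far as the arm can. A call is refused whole if a number of a shift passes 0.0625 or a number of a turn 0.188, either way. A call with a gripper value outside its range is refused whole. "grip" is the opening, from 0 (shut) to 1 (fully open), set as the call begins (left out, the last holds). The fingers move at their own pace and stop on an object; "force" is the grip in N (left out, the last holds). Time passes only in rows, so rows that do not move let the fingers close. It gives the time, the measured TCP pose, the force and the opening at its end, in the units of the state.
- bot.read_state(): the state, without advancing time (a new reading comes with each control period).
- bot.read_camera(name): name is "scene" or "top" or "wrist"; returns a dict with "frame" (400x640x3 uint8, red, green, blue), "K" (3x3 intrinsics, pixels), "xyz" and "attitude" of the camera in the world; the wrist camera has in their place "hand_eye" (4x4, takes a point from camera to tool coordinates, whose origin is the TCP and whose axes are the tool frame's). Camera axes: x right, y down, z forward; pixel columns grow to the right and rows downward; lengths in m; the calibration is good to about 2 mm. A picture is of the moment at which its call begins: read the wrist's pose just before it. There is no depth.
- bot.finish_job(): hands the job in, once; it reports no verdict.
The state is a dict: "time": time; "q": joint angles; "joint_vel": joint speeds; "joint_torque": joint torques, N m; "tool_pos": TCP position; "tcp_rot": TCP orientation; "wrist_force": force on the tool from outside, world axes, zero at the start; "torque": the same for the moment, N m; "width": opening from 0.0 (shut) to 1.0 (fully open).
Only numpy, scipy, OpenCV 4.12 (cv2) and the standard library are available. Lean on these libraries where they do the work, as an engineer would, in place of code of your own. Each camera call takes 0.05 s, during which the arm holds its last target.

TASK

Before it is machined, the three-legged grey casting has to be located: take the touch probe from its stand and, holding it upright, press its tip lightly on the top of each of the casting's three end bosses for a moment, starting at the end of the long leg and going round clockwise as seen from above. Do not shift the casting, leave the four-legged casting and the other things alone, then put the probe back in its stand and let go.

Things in the scene. Friction and masses are not known exactly. Their poses are not given: they have to be found in the camera images.
- probe: touch probe, 0.16 kg, upright in its stand: black round handle 30 mm in diameter with straight sides from 10 to 52 mm above the origin (rounded top at 58, 4 mm stub above); 38 mm collar from 0 to 10 mm; below it a nose 16 mm in diameter, 30 mm long, then the stylus. Origin: on the axis at the collar's underside, which rests on the stand's top, 68 mm above the bench. z up along the axis; grip at any yaw
- probe_tip (a point): lowest point of the 8 mm ball at the end of the probe's thin stylus, 55 mm below the probe's origin on its axis. The stylus is sprung: it yields upward along the axis by up to 12 mm, from about 1 N to about 4.5 N when fully in, and then is solid
- stand: fixed probe stand: dark foot plate 90 x 90 x 8 mm under an upright grey block 56 x 56 mm, its top 68 mm above the bench, with a round vertical well 24 mm in diameter and a 4 mm chamfer at the mouth. The probe's nose goes down the well and its collar rests on the top. Origin: centre of the underside, on the bench, on the well's axis; z up
- well (a point): centre of the mouth of the stand's well, on the top of the block, 68 mm above the bench
- casting: the casting to touch off: grey cast spider, 0.8 kg, flat and loose on the left or the right desk at any yaw: 52 mm round hub 18 mm high, three legs 24 mm wide, 10 mm high (17 mm with the rib), one longer than the others, each ending in a round boss 24.5 mm high. Origin: underside of the hub's centre; x along the long leg, y to its left, z up
- casting_boss1 (a point): centre of the machined top face, 24.5 mm above the bench, of the round boss (29 mm bright face, 32 mm across) at the end of the casting's long leg, 90 mm from the hub's centre along the casting's +x
- casting_boss2 (a point): centre of the machined top face, 24.5 mm above the bench, of the round boss (29 mm bright face, 32 mm across) at the end of the short leg next clockwise (seen from above) from the long leg, 52 mm from the hub's centre, 126 degrees from the long leg, on the casting's -y side
- casting_boss3 (a point): centre of the machined top face, 24.5 mm above the bench, of the round boss (29 mm bright face, 32 mm across) at the end of the other short leg, next clockwise again, 52 mm from the hub's centre, 126 degrees from the long leg, on the casting's +y side
- other_casting: bystander: a similar grey casting with four equal legs in a cross (bosses 62 mm from the hub's centre, 24.5 mm high), 0.9 kg; not to be touched. Origin: underside of the hub's centre
- cast_white: bystander: white plaster cast of a jaw, 50 x 60 x 36 mm, standing on the left desk nearer the robot. Origin: centre of the underside
- base_plate: bystander: pale square mounting plate with rounded corners, 67 x 82 x 16 mm, on the right desk nearer the robot. Origin: centre of the underside

How it is judged:
On the way, in this order (a step that is already met when the one before it is completed fails the run):
1. the probe's tip presses on the long leg's boss (contact force between probe and casting above 0.4 N and distance between probe_tip and casting_boss1 below 0.016 m), for 0.15 s.
2. the probe's tip presses on the next clockwise boss (contact force between probe and casting above 0.4 N and distance between probe_tip and casting_boss2 below 0.016 m), for 0.15 s.
3. the probe's tip presses on the last boss (contact force between probe and casting above 0.4 N and distance between probe_tip and casting_boss3 below 0.016 m), for 0.15 s.
At the end, for the whole second after the job is handed in: The probe stands released, upright (within 10 degrees) and at rest in its stand, its collar on the block's top (within 8 mm in height and 10 mm across), and the three-legged casting lies still within 12 mm of where it was (horizontal distance between probe and well below 0.01 m and z of probe in the frame of well between -0.008 and 0.008 m and angle between probe's own z axis and vertical below 0.17 rad and linear speed of each of probe, casting below 0.02 m/s and distance of casting from where it was at the start of the episode below 0.012 m); the robot touches nothing.
It fails at once if the probe presses hard on the casting (over 25 N) (contact force between probe and casting above 25 N).
It fails at once if the probe is tilted more than 35 degrees (angle between probe's own z axis and vertical above 0.61 rad).
It fails at once if the three-legged casting is shifted by more than 12 mm (distance of casting from where it was at the start of the episode above 0.012 m).
It fails at once if the four-legged casting is touched with the probe or shifted by more than 12 mm (contact force between probe and other_casting above 0.4 N or distance of other_casting from where it was at the start of the episode above 0.012 m).
It fails at once if the jaw cast or the mounting plate is shifted by more than 20 mm (distance of any of cast_white, base_plate from where it was at the start of the episode above 0.02 m).
It also fails if it takes over 58 s, if anything falls off the work surface, if the arm or the gripper's body presses on something with over 40 N, if the wrist force passes 120 N, or if a joint passes its speed limit or range.

## Working session

There is one attempt and no reset: what is moved stays moved. The work goes in short steps, Python scripts to look and compute and a tool call to move; the robot and the scene stay as the last step left them, time stands still between calls to the robot, and variables do not carry over. Pictures are saved under pics/ and viewed, and the job is handed in when it is done.

Besides the shell and the picture viewer there is one more tool, called after "Request:" as a command line: name --argument value ..., lists and objects as JSON in quotes. carry_out: Moves the arm, as the interface text tells. Its arguments: {"type":"object","properties":{"deltas":{"type":"array"},"grip":{"type":"number"},"force":{"type":"number"}},"required":["deltas"]}

```bash
mkdir -p pics; ls; python3 - <<'E'
from workcell import bot
import cv2,numpy as np,pickle
s=bot.read_state();print(s)
d={}
for n in ["scene","top"]:
    c=bot.read_camera(n);d[n]=c
    cv2.imwrite(f"pics/{n}0.png",c["frame"][:,:,::-1]);print(n,c["K"],c["xyz"],c["attitude"])
pickle.dump(d,open("cams.pkl","wb"))
E
```

```text
pics
{'time': 0.0, 'q': array([-1.36891354e+00,  2.64758904e-01,  1.60541805e+00, -4.15290349e-06,
        1.27371639e+00, -3.69257006e-02]), 'joint_vel': array([ 0.00011927, -0.00074473,  0.00021294,  0.00067129, -0.00019351,
        0.00012133]), 'joint_torque': array([ 1.09262321e-03, -5.15113485e+01, -3.67310214e+01,  1.97899544e-05,
        1.30919844e-02, -9.39390475e-06]), 'tool_pos': array([ 0.15949555, -0.65510413,  0.22993439]), 'tcp_rot': array([-2.46907716,  1.94008534,  0.00276   ]), 'wrist_force': array([ 0.43087602, -0.47629427,  0.74074336]), 'torque': array([-0.00554006, -0.04253839, -0.01238956]), 'width': 0.9999799278040205}
scene [[494.88100845   0.         327.79226655]
 [  0.         494.88100845 203.43427731]
 [  0.           0.           1.        ]] [-0.48186783  0.91931081  0.78819677] [-0.88970147  2.21927114 -1.33933831]
top [[497.59112492   0.         319.68413425]
 [  0.         497.59112492 201.44980073]
 [  0.           0.           1.        ]] [ 0.35024716 -0.05209614  1.66106199] [-2.19381043  2.17507046 -0.04552448]
```

View pics/top0.png

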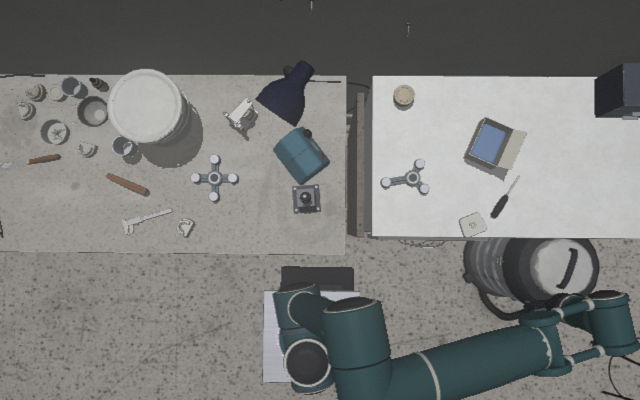

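View pics/scene0.png

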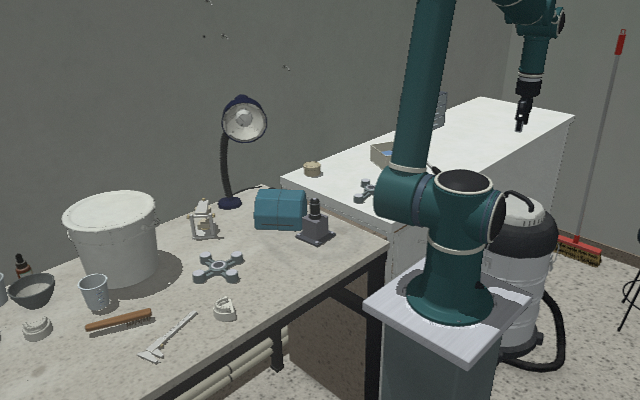

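```bash
cat > h.py <<'E'
import numpy as np,cv2
from scipy.spatial.transform import Rotation as R
def ray(c,uv,z):
    d=R.from_rotvec(c["attitude"]).as_matrix()@np.linalg.inv(c["K"])@np.array([uv[0],uv[1],1.])
    t=(z-c["xyz"][2])/d[2]; return c["xyz"]+t*d
def proj(c,p):
    q=R.from_rotvec(c["attitude"]).as_matrix().T@(np.array(p)-c["xyz"]); q=c["K"]@q; return q[:2]/q[2]
E
python3 - <<'E'
import pickle,cv2,numpy as np
from h import *
d=pickle.load(open("cams.pkl","rb"));c=d["top"];f=c["frame"][:,:,::-1]
a=cv2.resize(f[120:250,270:450],None,fx=4.4,fy=4.4,interpolation=cv2.INTER_CUBIC);cv2.imwrite("pics/z1.png",a)
f2=d["scene"]["frame"][:,:,::-1]
a=cv2.resize(f2[140:270,240:420],None,fx=4.4,fy=4.4,interpolation=cv2.INTER_CUBIC);cv2.imwrite("pics/z2.png",a)
for uv in [(306,198),(385,181),(421,164),(424,190),(411,178)]: print(uv,ray(c,uv,0.0245))
print(ray(c,(306,198),.12))
E
```

```text
(306, 198) [0.45550611 0.01961047 0.0245    ]
(385, 181) [ 0.51373752 -0.24030407  0.0245    ]
(421, 164) [ 0.57092867 -0.35873857  0.0245    ]
(424, 190) [ 0.48497908 -0.36834395  0.0245    ]
(411, 178) [ 0.52430004 -0.32577364  0.0245    ]
[0.44936383 0.0154261  0.12      ]
```

View pics/z1.png

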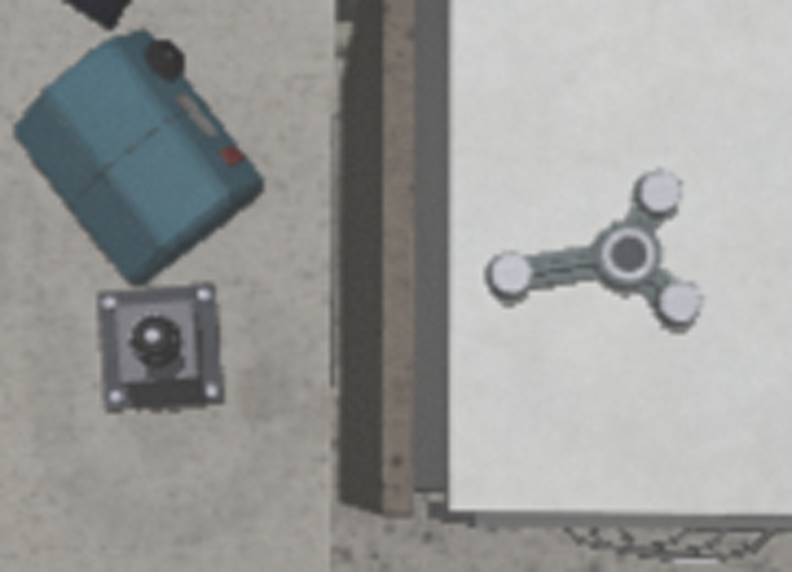

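View pics/z2.png

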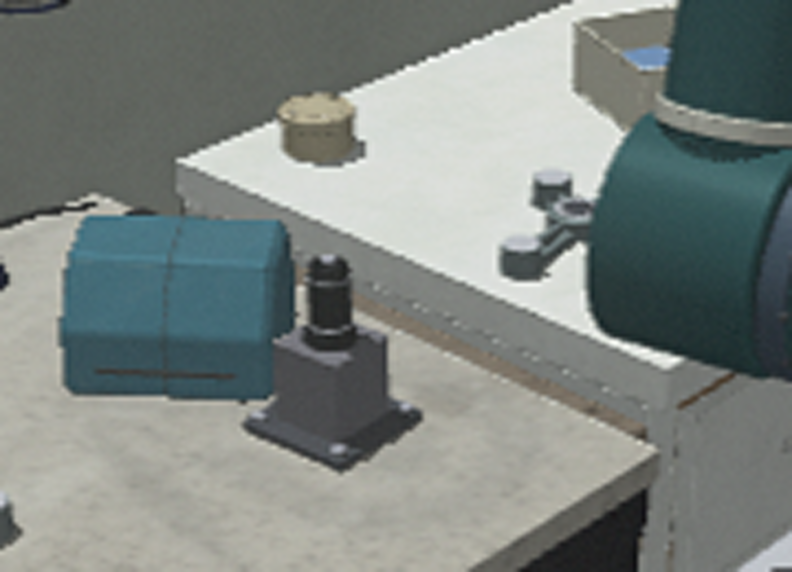

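```bash
python3 - <<'E'
import pickle,cv2,numpy as np
from h import *
d=pickle.load(open("cams.pkl","rb"));c=d["top"];f=c["frame"]
g=cv2.cvtColor(f,cv2.COLOR_RGB2GRAY)
hsv=cv2.cvtColor(f,cv2.COLOR_RGB2HSV)
# bosses: bluish-bright vs desk
for n,(x,y) in dict(b1=(385,182),b2=(420,163),b3=(424,189),hub=(412,178)).items():
    print(n,f[y-5:y+6:5,x-5:x+6:5].tolist())
sc=4.4
bolts=np.array([(108,302),(204,296),(211,391),(115,398)])/sc+[270,120]
P=[ray(c,b,.010) for b in bolts];print(np.round(P,4)); print("stand",np.mean(P,0))
print("stub",ray(c,(270+153/sc,120+335/sc),.13))
s=d["scene"]
for uv in [(500,265),(535,180)]: pass
# tin top vs probe: corner seen in scene and top
print("proj scene stub", proj(s,[.452,.0195,.130]), proj(s,[.452,.0195,.068]))
# tin height: top view nearest corner pix & scene
t=(270+135/sc,120+275/sc)
for z in (0,.05,.08,.1,.12): print(z,ray(c,t,z),proj(s,ray(c,t,z)))
print(R.from_rotvec([-2.46907716,  1.94008534,  0.00276]).as_matrix())
E
```

```text
b1 [[[205, 206, 205], [175, 177, 179], [196, 199, 197]], [[132, 134, 133], [190, 191, 198], [155, 159, 163]], [[207, 207, 205], [84, 85, 85], [191, 191, 190]]]
b2 [[[202, 204, 204], [179, 182, 182], [204, 205, 203]], [[116, 117, 121], [188, 188, 196], [198, 199, 199]], [[115, 122, 123], [92, 94, 94], [204, 206, 205]]]
b3 [[[108, 115, 116], [166, 168, 174], [202, 203, 202]], [[87, 89, 89], [187, 187, 193], [178, 179, 180]], [[197, 197, 196], [113, 113, 113], [201, 203, 201]]]
hub [[[112, 119, 120], [148, 148, 155], [129, 135, 139]], [[175, 176, 182], [94, 95, 98], [174, 175, 182]], [[86, 89, 89], [150, 154, 159], [101, 107, 108]]]
[[ 0.4874  0.0588  0.01  ]
 [ 0.4925 -0.0139  0.01  ]
 [ 0.4206 -0.0199  0.01  ]
 [ 0.4147  0.0526  0.01  ]]
stand [0.45380186 0.01939846 0.01      ]
stub [0.45445265 0.01883821 0.13      ]
proj scene stub [315.1266789  198.48345651] [315.60746373 216.93512713]
0 [0.50902341 0.03908099 0.        ] [298.71330065 232.24481548]
0.05 [0.50424405 0.03633645 0.05      ] [299.80694003 218.38637101]
0.08 [0.50137644 0.03468972 0.08      ] [300.48017354 209.85525075]
0.1 [0.49946469 0.03359191 0.1       ] [300.93633223 204.07487195]
0.12 [0.49755295 0.03249409 0.12      ] [301.3984952  198.21840777]
[[ 2.36545741e-01 -9.71620243e-01 -4.65211397e-04]
 [-9.71617633e-01 -2.36546185e-01  2.25317401e-03]
 [-2.29927346e-03 -8.09711201e-05 -9.99997353e-01]]
```

```bash
python3 - <<'E'
import pickle,cv2,numpy as np
from h import *
d=pickle.load(open("cams.pkl","rb"));c=d["top"];f=c["frame"].astype(int)
P={}
m=((f[:,:,2]-f[:,:,0]>=4)&(f[:,:,2]>165)).astype(np.uint8)
for n,(x,y) in dict(b1=(385,182),b2=(420,163),b3=(424,190)).items():
    w=np.zeros_like(m);w[y-6:y+7,x-6:x+7]=1
    ys,xs=np.nonzero(m*w);uv=(xs.mean(),ys.mean());P[n]=ray(c,uv,.0245);print(n,len(xs),uv,P[n])
s=d["scene"]
b=[P[k][:2] for k in("b1","b2","b3")]
print([np.linalg.norm(b[i]-b[j]) for i,j in((0,1),(0,2),(1,2))])
a=np.radians(126);q=np.array([[90,0],[52*np.cos(a),-52*np.sin(a)],[52*np.cos(a),52*np.sin(a)]])/1000
print([np.linalg.norm(q[i]-q[j]) for i,j in((0,1),(0,2),(1,2))])
B=np.array(b);U,S,Vt=np.linalg.svd((q-q.mean(0)).T@(B-B.mean(0)));Rm=(U@Vt).T;print(np.linalg.det(Rm))
t=B.mean(0)-Rm@q.mean(0);F=(Rm@q.T).T+t;print("fit",F,"hub",t,"res mm",(F-B)*1e3)
for p in F: print(proj(s,[*p,.0245]))
E
```

```text
b1 60 (np.float64(385.75), np.float64(181.26666666666668)) [ 0.51287355 -0.24277229  0.0245    ]
b2 66 (np.float64(419.8030303030303), np.float64(162.8030303030303)) [ 0.57487442 -0.35481232  0.0245    ]
b3 61 (np.float64(424.5081967213115), np.float64(188.0)) [ 0.4915903 -0.37003    0.0245   ]
[np.float64(0.12805106497509205), np.float64(0.12902519362082798), np.float64(0.08466299420739516)]
[np.float64(0.12769365670015698), np.float64(0.12769365670015698), np.float64(0.08413776741499453)]
1.0000000000000002
fit [[ 0.51270525 -0.2433449 ]
 [ 0.57476608 -0.35494294]
 [ 0.49186693 -0.36932678]] hub [ 0.52809127 -0.33201998] res mm [[-0.16829529 -0.57260216]
 [-0.10833748 -0.1306213 ]
 [ 0.27663277  0.70322347]]
[357.7355541  194.99180374]
[364.94642992 179.88069194]
[385.24035057 185.22492527]
```

Request:
carry_out --deltas '[{"delta_pos": [-0.0366,-0.0278,-0.002],"dr": [0,0,0.015]},{"delta_pos": [-0.0366,-0.0278,-0.002],"dr": [0,0,0.015]},{"delta_pos": [-0.0366,-0.0278,-0.002],"dr": [0,0,0]},{"delta_pos": [-0.0366,-0.0278,-0.002],"dr": [0,0,0]},{"delta_pos": [-0.0366,-0.0278,-0.002],"dr": [0,0,0]},{"delta_pos": [-0.0366,-0.0278,-0.002],"dr": [0,0,0]},{"delta_pos": [-0.0366,-0.0278,-0.002],"dr": [0,0,0]},{"delta_pos": [-0.0366,-0.0278,-0.002],"dr": [0,0,0]}]' --grip 1 --force 60

```text
time: 1.1
tool_pos: [0.3149, -0.3208, 0.247]
tcp_rot: [-2.44, 1.978, 0.001]
wrist_force: [0.4, -0.1, 0.4]
width: 0.997
```

Request:
carry_out --deltas '[{"delta_pos": [-0.0434,-0.0295,0],"dr": [0,0,0]},{"delta_pos": [-0.0434,-0.0295,0],"dr": [0,0,0]},{"delta_pos": [-0.0434,-0.0295,0],"dr": [0,0,0]},{"delta_pos": [-0.0434,-0.0295,0],"dr": [0,0,0]},{"delta_pos": [-0.0434,-0.0295,0],"dr": [0,0,0]},{"delta_pos": [-0.0434,-0.0295,0],"dr": [0,0,0]},{"delta_pos": [-0.0434,-0.0295,0],"dr": [0,0,0]},{"delta_pos": [0,0,0],"dr": [0,0,0.1045]},{"delta_pos": [0,0,0],"dr": [0,0,0.1045]},{"delta_pos": [0,0,0],"dr": [0,0,0]}]'

```text
time: 2.35
tool_pos: [0.4534, 0.0179, 0.2468]
tcp_rot: [2.223, -2.219, -0.001]
wrist_force: [-0.6, 0.7, 0.3]
width: 0.999
```

```bash
python3 - <<'E'
from workcell import bot
import cv2,pickle
s=bot.read_state();c=bot.read_camera("wrist")
pickle.dump((s,c),open("w1.pkl","wb"));cv2.imwrite("pics/w1.png",c["frame"][:,:,::-1])
t=bot.read_camera("top");cv2.imwrite("pics/t1.png",t["frame"][:,:,::-1])
print(s["tool_pos"],s["tcp_rot"],s["q"],c["hand_eye"],c["K"])
E
```

```text
[0.45335345 0.01785237 0.24679713] [ 2.22266312e+00 -2.21927306e+00 -1.10222659e-03] [-1.55569881e-02 -1.75386021e-01  2.03286556e+00  8.20420499e-06
  1.28508225e+00  1.55371064e+00] [[ 9.99998271e-01  1.66696204e-03  8.24428399e-04 -1.45393175e-04]
 [-1.84417325e-03  9.46032284e-01  3.24067149e-01 -8.34126394e-02]
 [-2.39728247e-04 -3.24068109e-01  9.46033722e-01 -1.42904713e-01]
 [ 0.00000000e+00  0.00000000e+00  0.00000000e+00  1.00000000e+00]] [[298.03319946   0.         319.66668739]
 [  0.         298.03319946 199.9746993 ]
 [  0.           0.           1.        ]]
```

View pics/w1.png

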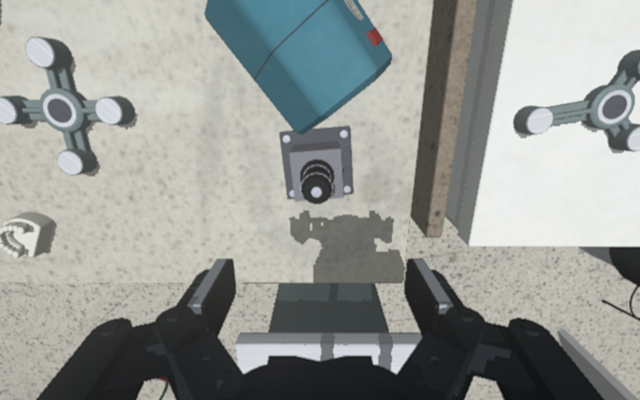

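```bash
cat >> h.py <<'E'
def wcam(s,c):
    T=np.eye(4);T[:3,:3]=R.from_rotvec(s["tcp_rot"]).as_matrix();T[:3,3]=s["tool_pos"]
    T=T@c["hand_eye"];return dict(K=c["K"],xyz=T[:3,3],attitude=R.from_matrix(T[:3,:3]).as_rotvec())
def tri(c1,u1,c2,u2):
    f=lambda c,u:R.from_rotvec(c["attitude"]).as_matrix()@np.linalg.inv(c["K"])@np.array([u[0],u[1],1.])
    a,b=f(c1,u1),f(c2,u2);x=np.linalg.lstsq(np.c_[a,-b],c2["xyz"]-c1["xyz"],rcond=None)[0]
    p,q=c1["xyz"]+a*x[0],c2["xyz"]+b*x[1];return (p+q)/2,np.linalg.norm(p-q)
E
python3 - <<'E'
import pickle
from h import *
top=pickle.load(open("cams.pkl","rb"))["top"]
s,c=pickle.load(open("w1.pkl","rb"));w=wcam(s,c)
P=[ray(w,u,.010) for u in [(287,138),(345,133),(348,188),(292,193)]];print(np.round(P,4),np.mean(P,0))
print("stub",ray(w,(316.5,192),.13))
z=4.4
print("red",tri(top,(270+232/z,120+157/z),w,(375,38)))
print("stub",tri(top,(270+153/z,120+335/z),w,(316.5,192)))
print("tin rt corner",tri(top,(270+262/z,120+185/z),w,(391,60)))
print("b1",ray(w,(540,120),.0245))
E
```

```text
[[ 0.4887  0.0589  0.01  ]
 [ 0.4951 -0.0138  0.01  ]
 [ 0.4234 -0.02    0.01  ]
 [ 0.4162  0.0546  0.01  ]] [0.455845   0.01994509 0.01      ]
stub [0.45537627 0.02068186 0.13      ]
red (array([ 0.59028242, -0.0347492 ,  0.06965835]), np.float64(0.0013510517658484671))
stub (array([0.45456768, 0.0198414 , 0.12712655]), np.float64(0.0017461800907016465))
tin rt corner (array([ 0.57375442, -0.05714699,  0.04326422]), np.float64(0.0019848537842467135))
b1 [ 0.51261076 -0.24340571  0.0245    ]
```

Request:
carry_out --deltas '[{"delta_pos": [-0.002,-0.0016,0.036],"dr": [0,0,0]},{"delta_pos": [0,0,0.036],"dr": [0,0,0]},{"delta_pos": [0,0,0.036],"dr": [0,0,0]},{"delta_pos": [0,0,0.036],"dr": [0,0,0]},{"delta_pos": [0,0,0.02],"dr": [0,0,0]},{"delta_pos": [0,0,0],"dr": [0,0,0]}]'

```text
time: 3.2
tool_pos: [0.4533, 0.0193, 0.0815]
tcp_rot: [2.219, -2.219, -0.005]
wrist_force: [0.5, 0.6, 0.9]
width: 1.0
```

```bash
python3 - <<'E'
from workcell import bot
import cv2,pickle
s=bot.read_state();c=bot.read_camera("wrist")
cv2.imwrite("pics/w2.png",c["frame"][:,:,::-1])
print(s["tool_pos"],s["wrist_force"])
E
```

```text
[0.45333321 0.01926203 0.08146754] [0.47630962 0.63846225 0.89480119]
```

View pics/w2.png

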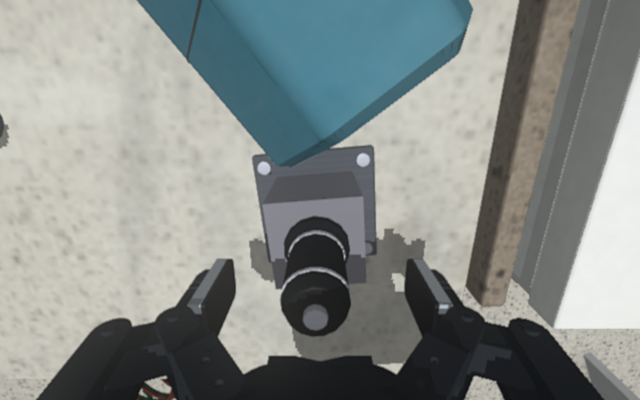

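Request:
carry_out --deltas '[{"delta_pos": [-0.001,-0.0022,-0.001],"dr": [0,0,0]},{"delta_pos": [0,0,0],"dr": [0,0,0]}]'

```text
time: 3.5
tool_pos: [0.459, 0.0206, 0.0859]
tcp_rot: [-2.22, 2.22, -0.003]
wrist_force: [-0.3, -0.3, 0.3]
width: 0.999
```

Request:
carry_out --deltas '[{"delta_pos": [0,0,0],"dr": [0,0,0]},{"delta_pos": [0,0,0],"dr": [0,0,0]},{"delta_pos": [0,0,0],"dr": [0,0,0]},{"delta_pos": [0,0,0],"dr": [0,0,0]},{"delta_pos": [0,0,0],"dr": [0,0,0]},{"delta_pos": [0,0,0],"dr": [0,0,0]}]' --grip 0 --force 60

```text
time: 4.25
tool_pos: [0.4577, 0.0207, 0.0846]
tcp_rot: [-2.221, 2.221, -0.0]
wrist_force: [-1.1, 2.2, 3.7]
width: 0.331
```

Request:
carry_out --deltas '[{"delta_pos": [0,0,0],"dr": [0,0,0]},{"delta_pos": [0,0,0],"dr": [0,0,0]}]'

```text
time: 4.5
tool_pos: [0.4577, 0.0207, 0.0846]
tcp_rot: [-2.221, 2.221, -0.0]
wrist_force: [-0.9, 0.7, 5.5]
width: 0.338
```

```bash
python3 - <<'E'
from workcell import bot
import cv2,pickle
s=bot.read_state();c=bot.read_camera("wrist")
cv2.imwrite("pics/w3.png",c["frame"][:,:,::-1])
print(s["tool_pos"],s["wrist_force"],s["joint_vel"],s["width"])
E
```

```text
[0.45771419 0.02065696 0.08456905] [-0.88048825  0.7329347   5.51740331] [-0.00150698  0.00051922  0.00140667  0.00014012  0.00051003 -0.0007496 ] 0.3379889753548235
```

View pics/w3.png

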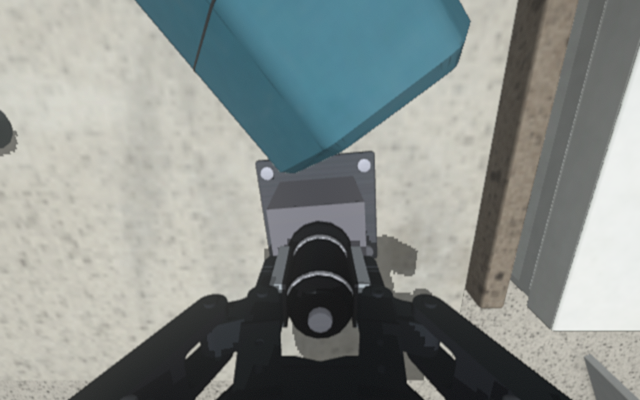

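Request:
carry_out --deltas '[{"delta_pos": [0,0,-0.01],"dr": [0,0,0]},{"delta_pos": [0,0,-0.015],"dr": [0,0,0]},{"delta_pos": [0,0,-0.02],"dr": [0,0,0]},{"delta_pos": [0,0,-0.025],"dr": [0,0,0]},{"delta_pos": [0,0,-0.02],"dr": [0,0,0]},{"delta_pos": [0,0,-0.01],"dr": [0,0,0]},{"delta_pos": [0,0,0],"dr": [0,0,0]},{"delta_pos": [0,0,0],"dr": [0,0,0]}]'

```text
time: 5.55
tool_pos: [0.4568, 0.0206, 0.1834]
tcp_rot: [2.22, -2.221, -0.002]
wrist_force: [-0.9, -0.2, -1.2]
width: 0.333
```

```bash
python3 - <<'E'
from workcell import bot
import cv2,pickle
s=bot.read_state();c=bot.read_camera("wrist")
cv2.imwrite("pics/w4.png",c["frame"][:,:,::-1])
c=bot.read_camera("scene");a=cv2.resize(c["frame"][100:260,220:420,::-1],None,fx=4,fy=3.7)
cv2.imwrite("pics/s4.png",a)
print(s["tool_pos"],s["wrist_force"],s["tcp_rot"],s["width"],s["time"])
E
```

```text
[0.45677653 0.02057609 0.18340826] [-0.88698705 -0.17946079 -1.19535127] [ 2.22044776e+00 -2.22083559e+00 -1.78897611e-03] 0.3329104967016164 5.55
```

View pics/w4.png

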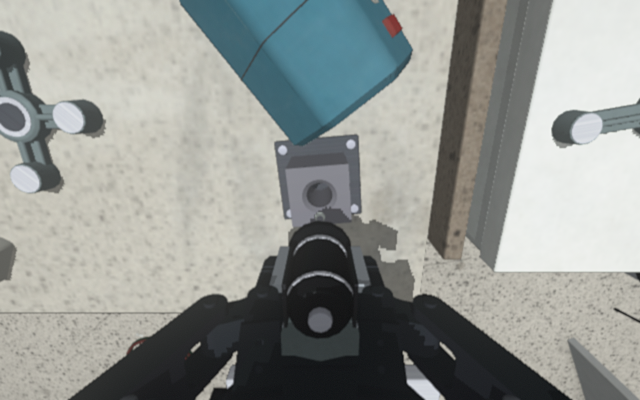

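View pics/s4.png

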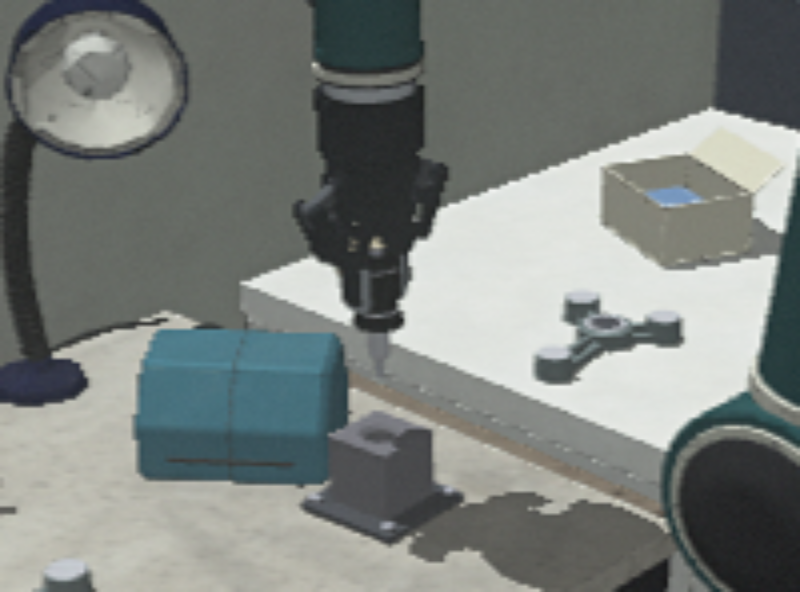

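Request:
carry_out --deltas '[{"delta_pos": [0.03,-0.0065,0],"dr": [0,0,0]},{"delta_pos": [0.044,-0.0095,0],"dr": [0,0,0]},{"delta_pos": [0.044,-0.0095,0],"dr": [0,0,0]},{"delta_pos": [0.044,-0.0095,0],"dr": [0,0,0]},{"delta_pos": [0.044,-0.0095,0],"dr": [0,0,0]},{"delta_pos": [0.04,-0.0085,0],"dr": [0,0,0]},{"delta_pos": [0.018,-0.0038,0],"dr": [0,0,0]},{"delta_pos": [0,0,0.03],"dr": [0,0,0]},{"delta_pos": [0,0,0.03],"dr": [0,0,0]},{"delta_pos": [0,0,0],"dr": [0,0,0]}]'

```text
time: 6.9
tool_pos: [0.5114, -0.2414, 0.1207]
tcp_rot: [2.22, -2.22, -0.012]
wrist_force: [-0.3, 0.6, -1.4]
width: 0.33
```

```bash
cat > look.py <<'E'
from workcell import bot
import cv2,pickle,sys
n=sys.argv[1]
s=bot.read_state();c=bot.read_camera("wrist");pickle.dump((s,c),open(n+".pkl","wb"))
cv2.imwrite(f"pics/{n}.png",c["frame"][:,:,::-1])
print(s["tool_pos"],s["wrist_force"],s["tcp_rot"],s["width"],s["time"])
E
python3 look.py w5
```

```text
[ 0.5113905  -0.24140092  0.12071549] [-0.33195704  0.61898885 -1.43405179] [ 2.22003027 -2.21986657 -0.01231259] 0.3301686098072483 6.9
```

View pics/w5.png

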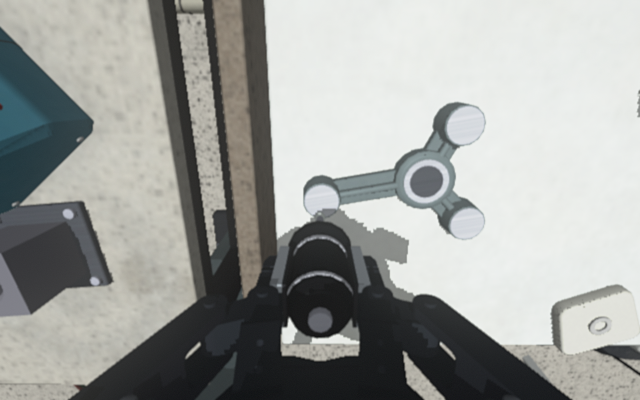

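```bash
python3 - <<'E'
import pickle
from h import *
s,c=pickle.load(open("w5.pkl","rb"));w=wcam(s,c)
for u in [(321,193),(464,124),(466,221)]: print(ray(w,u,.0245))
E
python3 look.py w6
```

```text
[ 0.51843492 -0.24218311  0.0245    ]
[ 0.5751401  -0.35311962  0.0245    ]
[ 0.49329314 -0.36809765  0.0245    ]
[ 0.51292502 -0.24221073  0.12275267] [ 0.05410213 -0.2424608  -1.61649459] [ 2.22098668 -2.22043456 -0.00644603] 0.3337145208942832 6.95
```

Request:
carry_out --deltas '[{"delta_pos": [0,0,0.012],"dr": [0,0,0]},{"delta_pos": [0,0,0],"dr": [0,0,0]},{"delta_pos": [0,0,0],"dr": [0,0,0]}]'

```text
time: 7.38
tool_pos: [0.5144, -0.2435, 0.1127]
tcp_rot: [-2.221, 2.221, -0.001]
wrist_force: [-0.9, -0.2, -1.8]
width: 0.336
```

Request:
carry_out --deltas '[{"delta_pos": [0,0,0.008],"dr": [0,0,0]},{"delta_pos": [0,0,0.005],"dr": [0,0,0]},{"delta_pos": [0,0,0],"dr": [0,0,0]},{"delta_pos": [0,0,0],"dr": [0,0,0]},{"delta_pos": [0,0,0],"dr": [0,0,0]}]'

```text
time: 8.0
tool_pos: [0.5144, -0.2436, 0.0995]
tcp_rot: [-2.221, 2.222, -0.001]
wrist_force: [-0.0, 0.6, -0.8]
width: 0.332
```

```bash
python3 look.py w7; python3 - <<'E'
from workcell import bot
import cv2
c=bot.read_camera("scene");a=cv2.resize(c["frame"][140:220,310:410,::-1],None,fx=7.5,fy=7.5,interpolation=cv2.INTER_CUBIC)
cv2.imwrite("pics/s7.png",a)
E
```

```text
[ 0.51441649 -0.24355086  0.09946607] [-0.0475049   0.5733527  -0.78063675] [-2.22112355e+00  2.22159683e+00 -5.44079011e-04] 0.33177926926052403 8.0
```

View pics/s7.png

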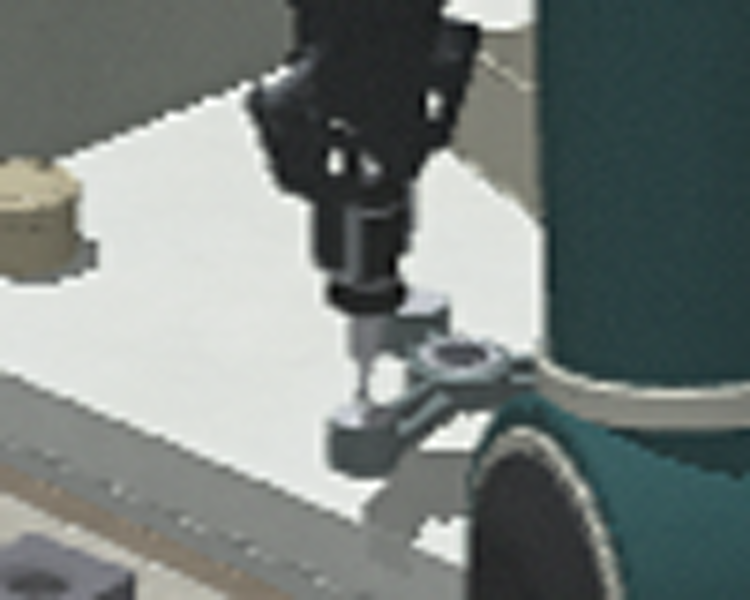

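View pics/w7.png

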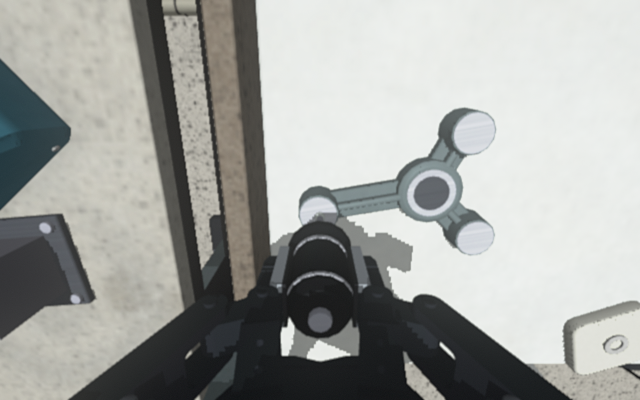

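Request:
carry_out --deltas '[{"delta_pos": [0,0,0.003],"dr": [0,0,0]},{"delta_pos": [0,0,0.003],"dr": [0,0,0]},{"delta_pos": [0,0,0],"dr": [0,0,0]},{"delta_pos": [0,0,0],"dr": [0,0,0]}]'

```text
time: 8.6
tool_pos: [0.5145, -0.2436, 0.0936]
tcp_rot: [-2.221, 2.222, -0.001]
wrist_force: [0.1, -0.2, 0.5]
width: 0.333
```

Request:
carry_out --deltas '[{"delta_pos": [0,0,0.003],"dr": [0,0,0]},{"delta_pos": [0,0,0],"dr": [0,0,0]},{"delta_pos": [0,0,0],"dr": [0,0,0]},{"delta_pos": [0,0,0],"dr": [0,0,0]}]'

```text
time: 9.1
tool_pos: [0.5144, -0.2435, 0.0905]
tcp_rot: [-2.221, 2.222, -0.001]
wrist_force: [0.9, -0.8, 0.6]
width: 0.334
```

```bash
python3 - <<'E'
from workcell import bot
import cv2
F=[]
for i in range(4):
    c=bot.read_camera("scene");F.append(bot.read_state()["wrist_force"][2])
print(F)
a=cv2.resize(c["frame"][140:220,310:410,::-1],None,fx=7.5,fy=7.5,interpolation=cv2.INTER_CUBIC)
cv2.imwrite("pics/s8.png",a)
E
```

```text
[np.float64(0.9396196592736488), np.float64(0.8678331065310219), np.float64(0.834171164703285), np.float64(1.6166724441354094)]
```

View pics/s8.png

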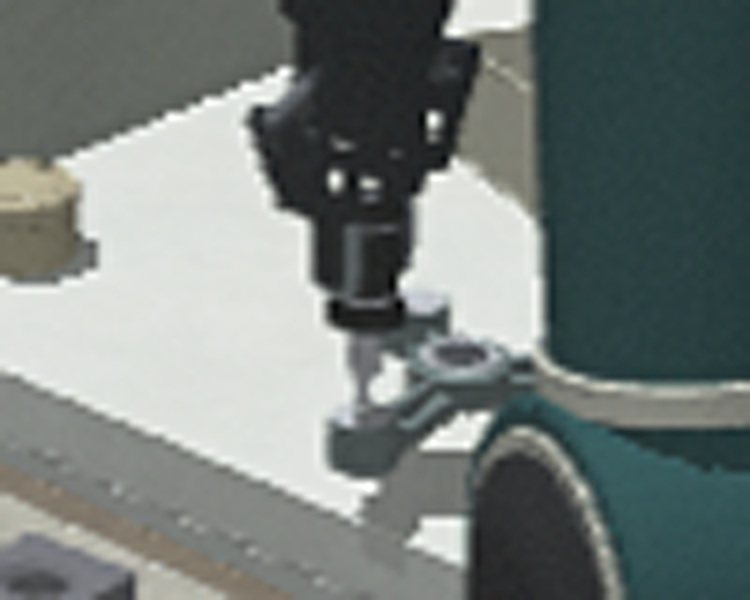

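Request:
carry_out --deltas '[{"delta_pos": [0,0,-0.01],"dr": [0,0,0]},{"delta_pos": [0,0,-0.02],"dr": [0,0,0]},{"delta_pos": [0,0,-0.02],"dr": [0,0,0]},{"delta_pos": [0.037,-0.0207,0],"dr": [0,0,0]},{"delta_pos": [0.037,-0.0207,0],"dr": [0,0,0]},{"delta_pos": [0.0376,-0.0207,0],"dr": [0,0,0]},{"delta_pos": [0,0,0],"dr": [0,0,0]},{"delta_pos": [0,0,0.02],"dr": [0,0,0]},{"delta_pos": [0,0,0.015],"dr": [0,0,0]},{"delta_pos": [0,0,0],"dr": [0,0,0]}]'

```text
time: 10.55
tool_pos: [0.5739, -0.3527, 0.1019]
tcp_rot: [2.221, -2.22, -0.01]
wrist_force: [0.1, 0.3, -0.5]
width: 0.333
```

Request:
carry_out --deltas '[{"delta_pos": [0,0,0],"dr": [0,0,0]},{"delta_pos": [0,0,0.005],"dr": [0,0,0]},{"delta_pos": [0,0,0],"dr": [0,0,0]},{"delta_pos": [0,0,0],"dr": [0,0,0]}]'

```text
time: 11.05
tool_pos: [0.5765, -0.3551, 0.1005]
tcp_rot: [-2.221, 2.222, -0.001]
wrist_force: [-0.5, 0.2, -2.2]
width: 0.336
```

```bash
python3 look.py w9; python3 - <<'E'
from workcell import bot
import cv2
c=bot.read_camera("scene");a=cv2.resize(c["frame"][130:210,310:410,::-1],None,fx=7.5,fy=7.5,interpolation=cv2.INTER_CUBIC)
cv2.imwrite("pics/s9.png",a)
E
```

```text
[ 0.57645197 -0.35513185  0.10052006] [-0.45200688  0.17128253 -2.17477013] [-2.22119109e+00  2.22157621e+00 -5.99300884e-04] 0.33630940572246726 11.05
```

View pics/s9.png

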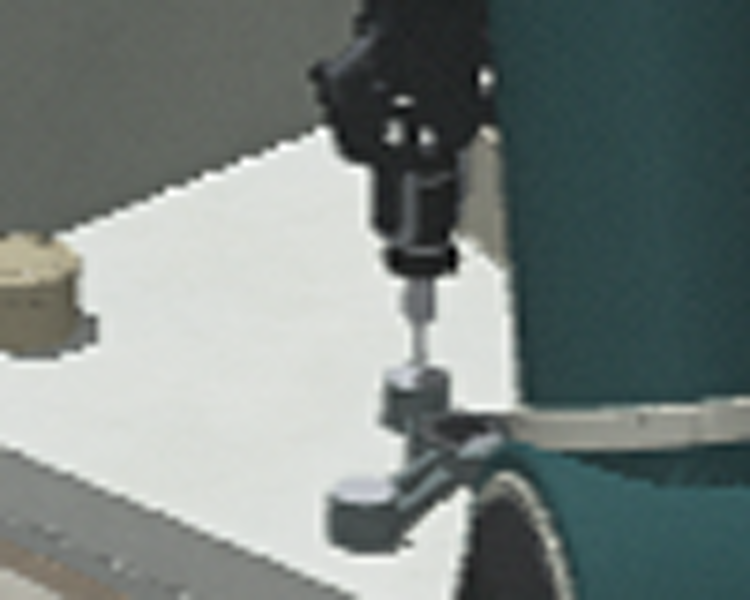

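View pics/w9.png

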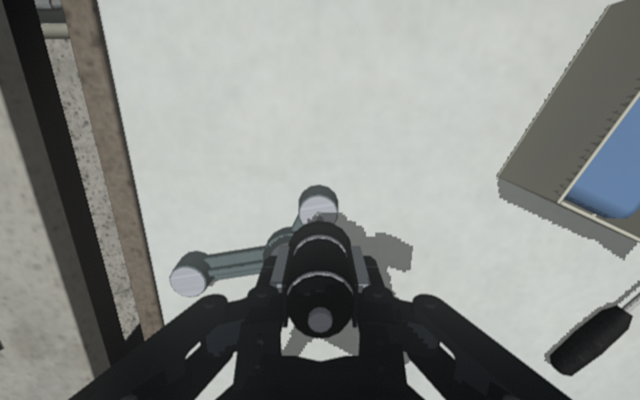

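Probe is over boss 2 (tip at about (418,365) in the zoom, over the boss face), long-leg boss unmoved. Pressing.

Request:
carry_out --deltas '[{"delta_pos": [0,0,0.004],"dr": [0,0,0]},{"delta_pos": [0,0,0.003],"dr": [0,0,0]},{"delta_pos": [0,0,0.003],"dr": [0,0,0]},{"delta_pos": [0,0,0],"dr": [0,0,0]},{"delta_pos": [0,0,0],"dr": [0,0,0]},{"delta_pos": [0,0,0],"dr": [0,0,0]}]'

```text
time: 11.9
tool_pos: [0.5766, -0.3553, 0.0907]
tcp_rot: [-2.221, 2.222, -0.001]
wrist_force: [0.7, -1.4, 1.6]
width: 0.336
```

```bash
python3 - <<'E'
from workcell import bot
import cv2
F=[]
for i in range(4):
    c=bot.read_camera("scene");F.append(round(bot.read_state()["wrist_force"][2],2))
print(F)
a=cv2.resize(c["frame"][130:210,310:410,::-1],None,fx=7.5,fy=7.5,interpolation=cv2.INTER_CUBIC)
cv2.imwrite("pics/s10.png",a)
E
```

```text
[np.float64(0.84), np.float64(2.07), np.float64(2.28), np.float64(1.38)]
```

View pics/s10.png

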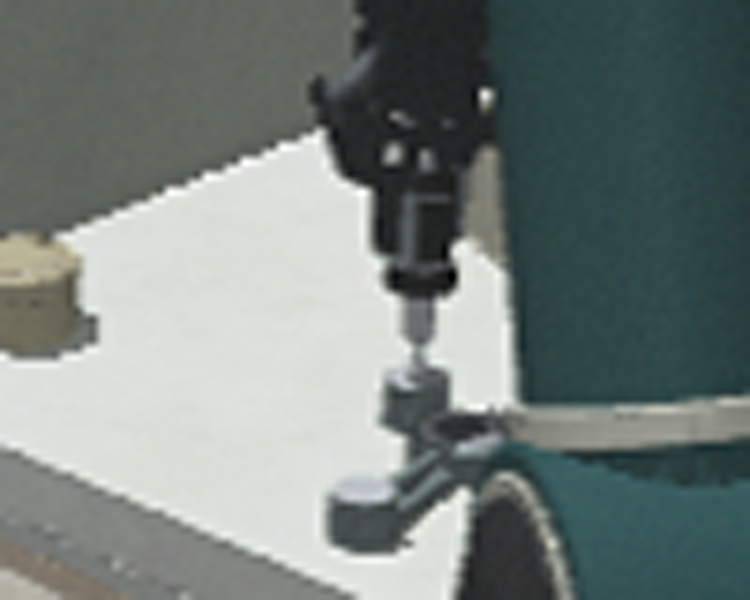

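Request:
carry_out --deltas '[{"delta_pos": [0,0,-0.01],"dr": [0,0,0]},{"delta_pos": [0,0,-0.02],"dr": [0,0,0]},{"delta_pos": [0,0,-0.02],"dr": [0,0,0]},{"delta_pos": [0.004,0.024,0],"dr": [0,0,0]},{"delta_pos": [0.005,0.03,0],"dr": [0,0,0]},{"delta_pos": [0.005,0.0298,0],"dr": [0,0,0]},{"delta_pos": [0,0,0],"dr": [0,0,0]},{"delta_pos": [0,0,0.02],"dr": [0,0,0]},{"delta_pos": [0,0,0.015],"dr": [0,0,0]},{"delta_pos": [0,0,0],"dr": [0,0,0]}]'

```text
time: 13.35
tool_pos: [0.4914, -0.3674, 0.1021]
tcp_rot: [2.222, -2.221, -0.009]
wrist_force: [-0.0, 0.4, -1.6]
width: 0.331
```

Request:
carry_out --deltas '[{"delta_pos": [0,0,0],"dr": [0,0,0]},{"delta_pos": [0,0,0.005],"dr": [0,0,0]},{"delta_pos": [0,0,0],"dr": [0,0,0]},{"delta_pos": [0,0,0],"dr": [0,0,0]}]'

```text
time: 13.85
tool_pos: [0.4926, -0.3691, 0.1005]
tcp_rot: [-2.221, 2.222, -0.0]
wrist_force: [0.5, 0.5, -1.2]
width: 0.334
```

```bash
python3 look.py w11; python3 - <<'E'
from workcell import bot
import cv2
c=bot.read_camera("scene");a=cv2.resize(c["frame"][130:210,330:430,::-1],None,fx=7.5,fy=7.5,interpolation=cv2.INTER_CUBIC)
cv2.imwrite("pics/s11.png",a)
E
```

```text
[ 0.49260664 -0.36911868  0.10047116] [ 0.45645629  0.5007781  -1.19674988] [-2.22117056e+00  2.22166354e+00 -4.32539877e-04] 0.3336838629645215 13.85
```

View pics/s11.png

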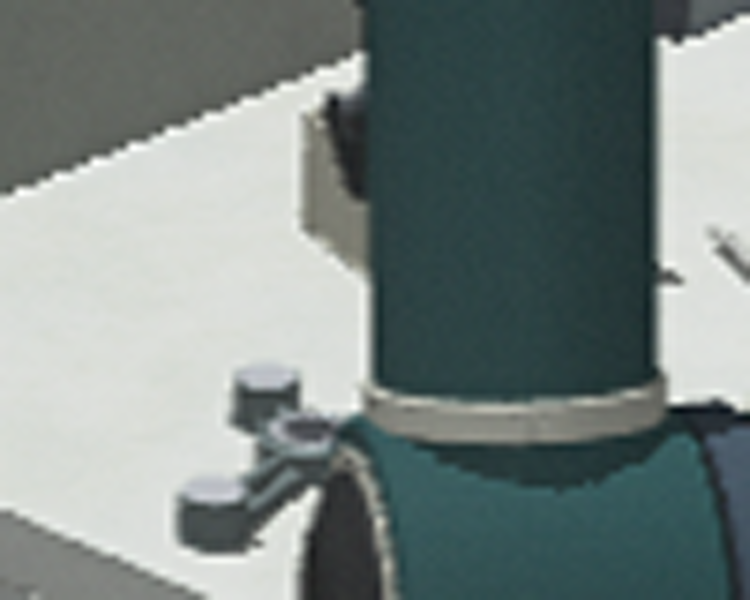

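View pics/w11.png

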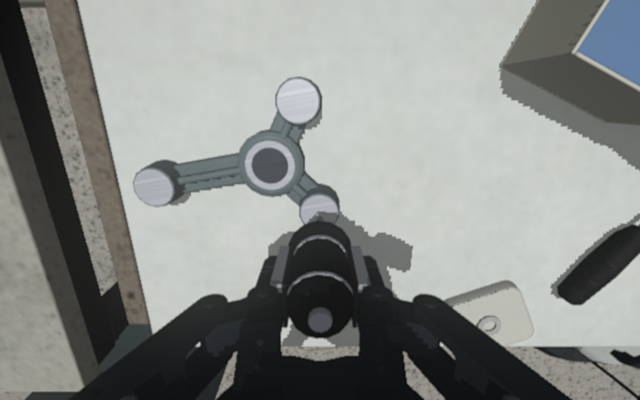

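Request:
carry_out --deltas '[{"delta_pos": [0,0,0.004],"dr": [0,0,0]},{"delta_pos": [0,0,0.003],"dr": [0,0,0]},{"delta_pos": [0,0,0.003],"dr": [0,0,0]},{"delta_pos": [0,0,0],"dr": [0,0,0]},{"delta_pos": [0,0,0],"dr": [0,0,0]},{"delta_pos": [0,0,0],"dr": [0,0,0]}]'

```text
time: 14.7
tool_pos: [0.4928, -0.3693, 0.0906]
tcp_rot: [-2.221, 2.222, -0.001]
wrist_force: [0.2, -1.2, 1.2]
width: 0.33
```

```bash
python3 - <<'E'
from workcell import bot
import pickle
from h import *
F=[]
for i in range(4):
    s=bot.read_state();c=bot.read_camera("wrist");F.append(round(bot.read_state()["wrist_force"][2],2))
print(F)
s,c=pickle.load(open("w11.pkl","rb"));w=wcam(s,c)
for u in [(154,187),(298.5,101)]: print(ray(w,u,.0245))
s,c=pickle.load(open("w1.pkl","rb"))
E
```

```text
[np.float64(0.66), np.float64(1.18), np.float64(1.31), np.float64(1.92)]
[ 0.51135834 -0.24247298  0.0245    ]
[ 0.57395637 -0.35430626  0.0245    ]
```

Request:
carry_out --deltas '[{"delta_pos": [0,0,-0.01],"dr": [0,0,0]},{"delta_pos": [0,0,-0.025],"dr": [0,0,0]},{"delta_pos": [0,0,-0.03],"dr": [0,0,0]},{"delta_pos": [0,0,-0.03],"dr": [0,0,0]},{"delta_pos": [-0.03,0.0027,0],"dr": [0,0,0]},{"delta_pos": [-0.045,0.004,0],"dr": [0,0,0]},{"delta_pos": [-0.045,0.0041,0],"dr": [0,0,0]},{"delta_pos": [-0.045,0.0041,0],"dr": [0,0,0]},{"delta_pos": [-0.045,0.004,0],"dr": [0,0,0]},{"delta_pos": [-0.045,0.004,0],"dr": [0,0,0]}]'

```text
time: 16.15
tool_pos: [0.4684, -0.1123, 0.1851]
tcp_rot: [2.22, -2.222, -0.003]
wrist_force: [1.0, 0.2, -1.3]
width: 0.334
```

Request:
carry_out --deltas '[{"delta_pos": [-0.045,0.0041,0],"dr": [0,0,0]},{"delta_pos": [-0.045,0.0041,0],"dr": [0,0,0]},{"delta_pos": [-0.03,0.0027,0],"dr": [0,0,0]},{"delta_pos": [-0.015,0.0013,0],"dr": [0,0,0]},{"delta_pos": [0,0,0],"dr": [0,0,0]},{"delta_pos": [0,0,0],"dr": [0,0,0]},{"delta_pos": [0,0,0],"dr": [0,0,0]}]'

```text
time: 17.02
tool_pos: [0.4576, 0.02, 0.1852]
tcp_rot: [2.219, -2.223, 0.0]
wrist_force: [0.5, 0.0, -1.0]
width: 0.335
```

```bash
python3 look.py w12
```

```text
[0.45758935 0.01998005 0.1852175 ] [ 0.52496581  0.03628922 -1.03648823] [ 2.21937074e+00 -2.22290169e+00  5.95236300e-05] 0.33485777662064425 17.025
```

View pics/w12.png

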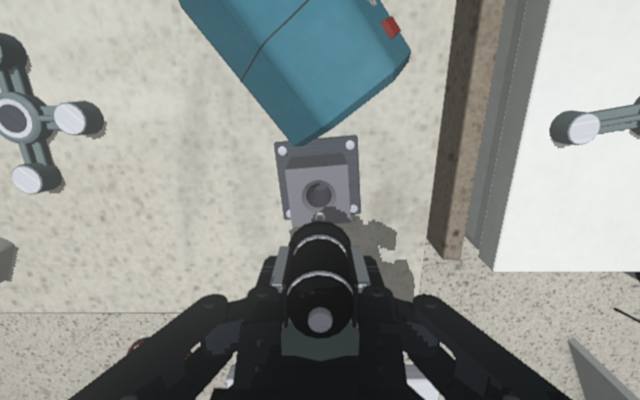

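Request:
carry_out --deltas '[{"delta_pos": [-0.0007,0,0.025],"dr": [0,0,0]},{"delta_pos": [0,0,0.02],"dr": [0,0,0]},{"delta_pos": [0,0,0.015],"dr": [0,0,0]},{"delta_pos": [0,0,0.015],"dr": [0,0,0]},{"delta_pos": [0,0,0.012],"dr": [0,0,0]},{"delta_pos": [0,0,0.01],"dr": [0,0,0]},{"delta_pos": [0,0,0],"dr": [0,0,0]},{"delta_pos": [0,0,0],"dr": [0,0,0]}]'

```text
time: 18.08
tool_pos: [0.4579, 0.0217, 0.0887]
tcp_rot: [-2.221, 2.221, -0.001]
wrist_force: [0.5, 0.1, -1.4]
width: 0.335
```

```bash
python3 look.py w13
```

```text
[0.45793358 0.02169236 0.08865967] [ 0.53187292  0.10844194 -1.42079668] [-2.22092055e+00  2.22119687e+00 -8.47359000e-04] 0.3347305799376256 18.075
```

View pics/w13.png

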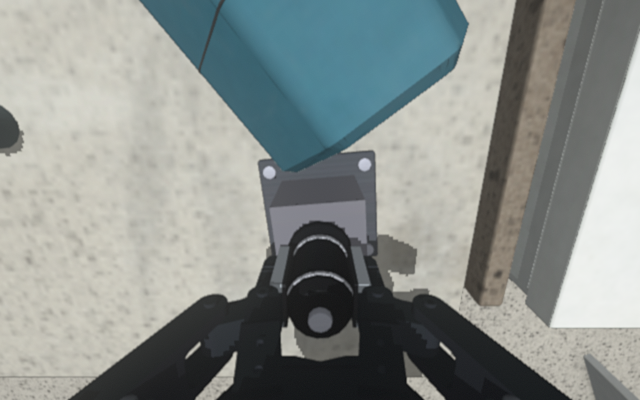

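Request:
carry_out --deltas '[{"delta_pos": [0.0008,0,0.002],"dr": [0,0,0]},{"delta_pos": [0,0,0.0015],"dr": [0,0,0]},{"delta_pos": [0,0,0],"dr": [0,0,0]},{"delta_pos": [0,0,0],"dr": [0,0,0]}]'

```text
time: 18.62
tool_pos: [0.4575, 0.0209, 0.0848]
tcp_rot: [-2.221, 2.222, -0.0]
wrist_force: [0.0, 0.7, -2.2]
width: 0.335
```

Request:
carry_out --deltas '[{"delta_pos": [0,0,0.0008],"dr": [0,0,0]},{"delta_pos": [0,0,0],"dr": [0,0,0]}]'

```text
time: 18.88
tool_pos: [0.4577, 0.0209, 0.0846]
tcp_rot: [-2.221, 2.222, -0.0]
wrist_force: [-2.4, 0.1, 4.4]
width: 0.336
```

Seated (force jumps to +4.4 N). Release; as the pads open they swing back.

Request:
carry_out --deltas '[{"delta_pos": [0,0,0],"dr": [0,0,0]},{"delta_pos": [0,0,0],"dr": [0,0,0]},{"delta_pos": [0,0,0],"dr": [0,0,0]},{"delta_pos": [0,0,0],"dr": [0,0,0]},{"delta_pos": [0,0,0],"dr": [0,0,0]},{"delta_pos": [0,0,0],"dr": [0,0,0]}]' --grip 1

```text
time: 19.62
tool_pos: [0.4575, 0.0209, 0.084]
tcp_rot: [2.221, -2.222, -0.0]
wrist_force: [-0.3, -0.3, 0.1]
width: 1.002
```

Request:
carry_out --deltas '[{"delta_pos": [0,0,-0.015],"dr": [0,0,0]},{"delta_pos": [0,0,-0.03],"dr": [0,0,0]},{"delta_pos": [0,0,-0.035],"dr": [0,0,0]},{"delta_pos": [0,0,-0.035],"dr": [0,0,0]},{"delta_pos": [0,0,-0.025],"dr": [0,0,0]},{"delta_pos": [0,0,-0.01],"dr": [0,0,0]},{"delta_pos": [0,0,0],"dr": [0,0,0]},{"delta_pos": [0,0,0],"dr": [0,0,0]}]'

```text
time: 20.62
tool_pos: [0.4566, 0.0209, 0.2327]
tcp_rot: [2.22, -2.221, -0.002]
wrist_force: [-0.0, -0.2, -0.2]
width: 0.995
```

```bash
python3 look.py w14; python3 - <<'E'
from workcell import bot
import cv2,pickle
from h import *
d=pickle.load(open("cams.pkl","rb"))
c=bot.read_camera("scene");a=cv2.resize(c["frame"][140:270,240:420,::-1],None,fx=4.4,fy=4.4,interpolation=cv2.INTER_CUBIC);cv2.imwrite("pics/s14.png",a)
t=bot.read_camera("top");cv2.imwrite("pics/t14.png",t["frame"][:,:,::-1])
for n,(x,y) in dict(b1=(385,182),b2=(420,163),b3=(424,190)).items():
  for fr in (d["top"]["frame"],t["frame"]):
    f=fr.astype(int);m=((f[:,:,2]-f[:,:,0]>=4)&(f[:,:,2]>165))
    w=np.zeros_like(m);w[y-6:y+7,x-6:x+7]=1
    ys,xs=np.nonzero(m&w);print(n,len(xs),ray(t,(xs.mean(),ys.mean()),.0245) if len(xs) else "")
E
```

```text
[0.4566377  0.0208695  0.23274044] [-0.02366852 -0.15097657 -0.20348925] [ 2.22011916 -2.22057915 -0.00246148] 0.9945927065512881 20.625
b1 60 [ 0.51287355 -0.24277229  0.0245    ]
b1 61 [ 0.5131055  -0.24283937  0.0245    ]
b2 66 [ 0.57487442 -0.35481232  0.0245    ]
b2 67 [ 0.57466687 -0.35487056  0.0245    ]
b3 61 [ 0.4915903 -0.37003    0.0245   ]
b3 62 [ 0.4915389  -0.37026736  0.0245    ]
```

View pics/s14.png

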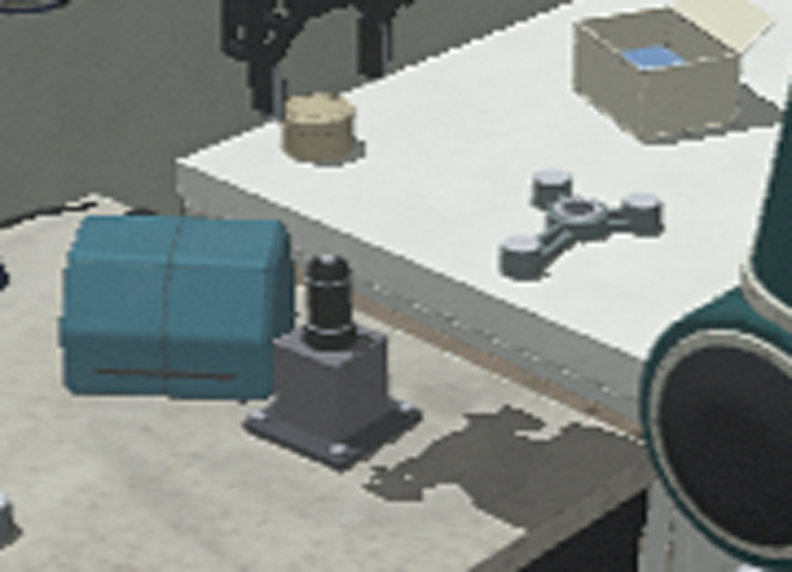

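View pics/w14.png

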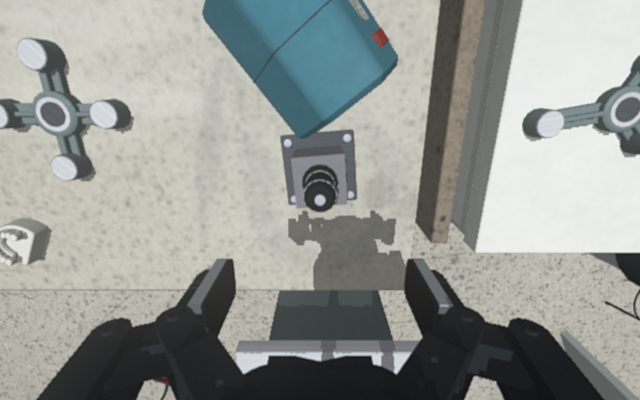

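The probe stands upright in its stand with its collar on the block, the gripper is clear and open, and the casting has not moved. I'm handing the job in.

```bash
python3 -c "
from workcell import bot
print(bot.finish_job())"
```

```text
the job is handed in; nothing more can be done
None
```

The job is done and handed in at about 21 s of the 58 s allowed; no verdict was reported.

- **Touch-off:** I took the probe from its stand and, holding it upright, pressed its tip on the long-leg boss, then the next clockwise boss, then the last one. Each press was about 2.5–3 N, held for roughly 0.5 s. I worked the force out from noisy wrist readings with the probe's weight allowed for. On the first two bosses the scene camera also showed the stylus pushed in on the boss. The arm hid the third boss from that camera, so for that press I relied on the wrist camera view before the press and the force reading.
- **Return:** I put the probe back in the well, opened the gripper and moved up clear. The last pictures show the probe upright with its collar on the block, and the wrist force back near zero.
- **Casting and other things:** The three bosses were found within 0.3 mm of where they started. I did not measure the four-legged casting, the jaw cast or the mounting plate again, but the arm never went near them.
- **Disagreement:** One early wrist picture put the long-leg boss about 6 mm farther out in x. The probe partly hid the boss in that view, so I used the top-camera positions, which matched the casting's geometry to under 1 mm.

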